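# Take the milled block out of the vise and pack it in its carton

## Robot

A 7-joint arm with a two-finger parallel gripper is mounted at the origin on the work surface. World frame = base frame: x ahead of the robot, y to its left, z up, the work surface at z = 0. Lengths are in m, angles in rad, forces in N, time in s.
With the tool pointing down it reaches from about 0.425 to 1.025 m from the base axis. Payload 9.4 kg.
Tool frame: the origin (TCP) lies on the centre line of the jaws, within the pads' length; the fingertips stand 8 mm ahead of it and the grasp point (between the pads) lies 11 mm behind it; z points along the fingers, y is the line along which they close (so a half turn about z gives the same grasp; the last joint's range is limited). The gripper opens to 85 mm and grips with 20 to 120 N. Pads are 22 mm wide; open, the fingers measure 114 mm over their backs; the gripper's body (76 mm by 85 mm) begins 54 mm behind the grasp point. The pads swing forward as they close: fully open they stand 13 mm farther back than shut.
Start: joints at [1.257, 0.599, -0.003, 1.599, 0.002, 0.943, -0.08], TCP at [0.17, -0.705, 0.239] pointing down, gripper open.
Joint ranges: [-2.57, 2.57], [-0.35, 1.97], [-1.29, 1.29], [0.11, 2.56], [-1.05, 4.19], [0.11, 1.86], [-2.63, 2.63]. Speed limits (rad/s): [2.22, 2.22, 3.01, 3.01, 3.14, 3.14, 3.14].

## Interface

Orientations are given as a 3x3 rotation matrix whose columns are the frame's x, y, z axes.
In Python, from plant import robot gives the robot as it stands.
- The arm moves only by the shell command python3 -m jog 'ROWS' [FORCE]. ROWS is JSON, a list of rows, each a list of 3 entries, a list of its own where there are three numbers: the turn, a rotation vector about the tool's x, y, z normalised to -1 to 1, where 1 is 45 degrees, then the shift along the tool's x, y, z normalised to -1 to 1, where 1 is 0.02 m, then the closure, from -1 (fully open) to 1 (shut). A call has 1 to 20 rows; each row shifts and turns the commanded pose from where the row before left it, along the tool's axes as they then stand; what a row does not reach is not made up. A row lasts 1/10 s, in which the tool goes at most 50 mm and 8.59 degrees, less where a joint would pass 70% of its speed; a pose out of reach is approached as far as the arm can. A call with a number of a shift or a turn outside -1 to 1 is refused whole. A call with a gripper value outside its range is refused whole. The fingers move at their own pace and stop on an object; FORCE is the grip in N (left out, the last holds). Time passes only in rows, so rows that do not move let the fingers close. It gives the time, the measured TCP pose, the force, the opening and the grip force at its end, in the units of the state.
- robot.read_state(): the state, without advancing time (a new reading comes with each control period).
- robot.camera(name): name is "scene" or "side" or "wrist"; returns the picture (420x560x3 uint8, red, green, blue); there is no depth.
- robot.camera_params(name): a dict with "intrinsics" (3x3 intrinsics, pixels), "rvec" (rotation vector, rad) and "tvec" (3), from world to camera coordinates, as OpenCV has them. Camera axes: x right, y down, z forward; pixel columns grow to the right and rows downward; lengths in m; the calibration is good to about 2 mm. The wrist camera is an equidistant fisheye: a pixel r from the principal point sees the ray r / f radians off the axis. A picture is of the moment at which its call begins: read the wrist's pose just before it. camera_params takes no time and is no camera call; for the wrist camera it gives the pose at the moment of the call.
- robot.hand_in(): hands the job in; it is judged then, once.
The state is a dict: "time": time; "q": joint angles; "qvel": joint speeds; "effort": joint torques, N m; "ee_pos": TCP position; "eef_rot": TCP orientation; "force": force on the tool from outside, world axes, zero at the start; "wrist_torque": the same for the moment, N m; "width": opening from 0.0 (shut) to 1.0 (fully open); "grip_force": force on a finger pad.
Only numpy, scipy, OpenCV 4.12 (cv2) and the standard library are available. Lean on these libraries where they do the work, as an engineer would, in place of code of your own. Each camera call takes 0.05 s, during which the arm holds its last target. There are 200 camera calls.

## Task

Pull the vise's sliding jaw open to free the milled block, lift the block out and lower it, without dropping it, into the open carton, leaving the vise open. Then fold down the carton's two end flaps, fold the lid down over them, and press the paper band at the lid's edge firmly for about a second so that its adhesive takes, without crushing the carton. Leave the other things on the bench alone.

Things in the scene. Friction and masses are not known exactly. Their poses are not given: they have to be found in the camera images.
- vise: Dark steel quick-release vise bolted to the bench. Origin: on the bench, under the middle of the clamped gap; z up. The bed (100 mm wide in y, x from -160 to +100 mm) has its top 22 mm up. Both jaws are 104 mm wide in y and 56 mm high. The fixed jaw spans x = +15 to +61 mm; the sliding jaw, when shut, x = -55.5 to -15.5 mm; it opens towards -x.
- jaw (a joint): Opening travel of the sliding jaw in m: 0 shut on the block, 0.045 fully open. It slides along the vise's -x, drags with about 6 N of friction and stays where it is left. About 0.015 or more frees the block.
- pull_grip (a point): Centre of the top of the sliding jaw's pull grip: an upright black round post, 22 mm in diameter, from 26 to 78 mm above the bench (the point is on top). An 18 mm round bar (axis 38 mm up) joins it to the jaw, with 49 mm clear between post and jaw above the bar. It moves with the jaw.
- block: Milled aluminium block, 0.25 to 0.47 kg, standing on the vise bed between the jaws. Origin: centre of its underside; x across its 30 mm thickness (clamped, along the vise's x), y along its 80 mm length, z up. The foot is 80 mm long, 36 mm high; a 50 mm long tongue of the same thickness rises above it to 60 mm in all. In the vise it stands out 26 mm above the jaws.
- carton: Open corrugated carton in a thin plywood frame fixed to the bench. Origin: centre of its underside; x towards the lid's hinge wall, y along its length, z up. Outside 108 mm (x) by 160 mm (y), rim 73 mm high, walls 4 mm, inner floor 4 mm up. The frame is 12 mm high and ends 14 mm outside the walls. The board crushes if the fingers push on walls, flaps or lid with more than 45 N.
- flap_left (a joint): Angle in rad of the end flap hinged at the carton's +y end: 0 folded in flat, 1.57 upright, above that leaning outwards. The flap is a board 98 mm wide, 45 mm long and 3 mm thick. It stays at the angle where it is left (0.02 N m of crease friction) and stops at 0. Push its outer face at least 20 mm below the free edge: fingertips that only catch the edge can jam on it.
- flap_right (a joint): The same for the end flap at the carton's -y end.
- flap_left_hinge (a point): Middle of the left end flap's hinge line (which runs along the carton's x), 71.5 mm above the bench.
- flap_right_hinge (a point): Middle of the right end flap's hinge line, 71.5 mm above the bench.
- lid (a joint): Angle in rad of the lid: 0 shut, 1.57 upright, above that leaning outwards beyond the carton's +x wall. The lid is a board 110 mm long from hinge to free edge, 160 mm wide and 3 mm thick; it stays at the angle where it is left (0.07 N m of crease friction) and stops at 0, lying over the end flaps. It cannot shut while an end flap stands up.
- lid_hinge (a point): Middle of the lid's hinge line (which runs along the carton's y), on top of the carton's +x wall, 76.5 mm above the bench. The shut lid's top is 78 mm above the bench.
- seal_band: The last 30 mm of the lid along its free edge, covered outside by pale paper tape with adhesive under it; 160 mm long. Origin: centre of this strip, 95 mm from the lid's hinge. With the lid shut it must be pressed down with the fingers at more than 8 N (12 to 20 N is good) for at least half a second; it gives about 1 mm per 6 N.
- surface_block: Bystander: dark steel block, 120 x 80 x 24 mm, flat on the bench. Origin: centre of its underside.
- file: Bystander: flat file lying on the bench, 240 mm long with its wooden handle (22 mm thick). Origin: on the bench, where handle and blade meet, 20 mm from the handle's front end.
- oil_can: Bystander: round steel can, 48 mm in diameter and 85 mm high. Origin: centre of its underside.
Not all that is in view belongs to the job. What is meant by the block is not yellow, and is the larger of those in its own colour.

How it is judged:
On the way, in this order (a step that is already met when the one before it is completed fails the run):
1. the sliding jaw is opened by more than 15 mm with the block still standing in the vise (value of joint jaw above 0.015 m and distance between block and vise below 0.045 m and angle between block's own z axis and vertical below 0.2 rad), for 0.1 s.
2. the block is down inside the carton and let go, lid still open (x of block in the frame of carton between -0.05 and 0.05 m and y of block in the frame of carton between -0.076 and 0.076 m and height (world z) of block below 0.045 m and contact force between the fingers and block below 0.1 N and linear speed of block below 0.05 m/s and value of joint lid above 0.8 rad), for 0.2 s.
3. both end flaps are folded in flat (within 0.12 rad) while the lid is still up (value of joint each of flap_left, flap_right below 0.12 rad and value of joint lid above 0.5 rad), for 0.1 s.
4. the lid is shut (within 0.06 rad) and the fingers press its paper band with more than 8 N for half a second (value of joint lid below 0.06 rad and contact force between the fingers and seal_band above 8 N), for 0.5 s.
At the end, for the whole second after the job is handed in: The block rests inside the carton, both end flaps are folded in (within 0.12 rad), the lid is shut over them (within 0.06 rad), and the vise's jaw is still open by more than 12 mm (value of joint lid below 0.06 rad and value of joint each of flap_left, flap_right below 0.12 rad and value of joint jaw above 0.012 m and x of block in the frame of carton between -0.05 and 0.05 m and y of block in the frame of carton between -0.076 and 0.076 m and height (world z) of block below 0.045 m and linear speed of block below 0.03 m/s); the robot touches nothing.
It fails at once if the fingers push on the carton, its flaps or lid with more than 45 N (crushed) (contact force between the fingers and carton above 45 N).
It fails at once if the block is dropped (falls free faster than 0.7 m/s) (linear speed of block above 0.7 m/s and contact force between the fingers and block below 0.1 N).
It fails at once if the surface block, file or oil can is shifted by more than 30 mm (distance of any of surface_block, file, oil_can from where it was at the start of the episode above 0.03 m).
It also fails if it takes over 72 s, if anything falls off the work surface, if the arm or the gripper's body presses on something with over 40 N, if the wrist force passes 120 N, or if a joint passes its speed limit or range.

## Working session

There is one attempt and no reset: what is moved stays moved. The work goes in short steps, Python scripts to look and compute and a shell command to move; the robot and the scene stay as the last step left them, time stands still between calls to the robot, and variables do not carry over. Pictures are saved under pics/ and viewed, at most 10 in all, crops included, and the job is handed in when it is done.

```bash
ls; mkdir -p pics; python3 - <<'E'
from plant import robot
import cv2
for n in ["scene","side","wrist"]:
    im=robot.camera(n); cv2.imwrite(f"pics/{n}0.png",im[:,:,::-1])
    p=robot.camera_params(n); print(n,p)
s=robot.read_state(); print(s["time"],s["ee_pos"],s["eef_rot"],s["force"],s["width"])
E
```

```text
pics
scene {'intrinsics': array([[485.177809  ,   0.        , 276.15660477],
       [  0.        , 485.177809  , 205.44443298],
       [  0.        ,   0.        ,   1.        ]]), 'rvec': array([ 1.55402341,  2.05940844, -0.80198213]), 'tvec': array([ 0.17748465, -0.33095423,  1.56240812])}
side {'intrinsics': array([[488.88310921,   0.        , 282.39497244],
       [  0.        , 488.88310921, 205.81483845],
       [  0.        ,   0.        ,   1.        ]]), 'rvec': array([ 0.99441031, -2.44217367,  1.04414896]), 'tvec': array([0.38281945, 0.34252722, 1.1229517 ])}
wrist {'intrinsics': array([[325.1922621 ,   0.        , 281.35000363],
       [  0.        , 325.1922621 , 210.8942995 ],
       [  0.        ,   0.        ,   1.        ]]), 'rvec': array([-2.28790418,  1.80074429,  0.254599  ]), 'tvec': array([-0.72473296, -0.03513125,  0.37920595])}
0.15 [ 0.16998112 -0.70444661  0.23857985] [[ 9.72073395e-01  2.34676628e-01 -4.40578491e-04]
 [ 2.34676992e-01 -9.72072699e-01  1.17323802e-03]
 [-1.52942780e-04 -1.24386710e-03 -9.99999215e-01]] [ 0.28279041  0.05010391 -0.22761067] 1.001994354285351
```

View pics/scene0.png

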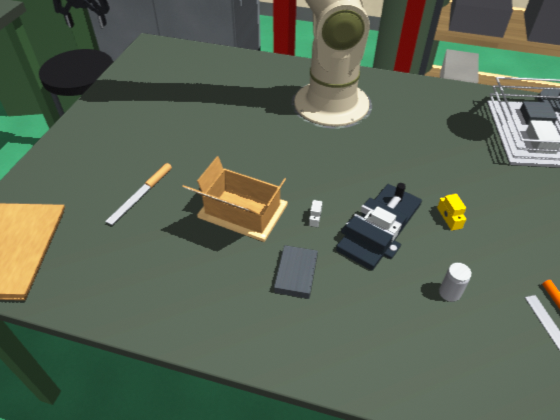

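View pics/side0.png

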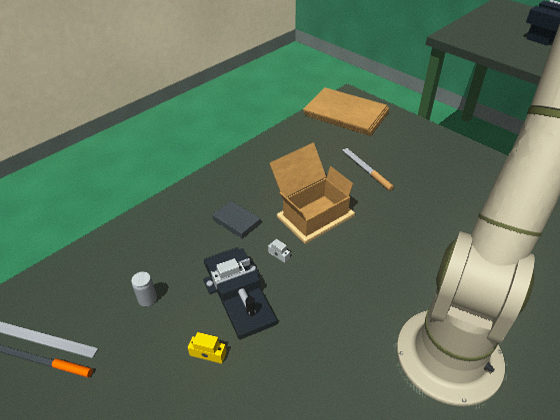

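The likely candidates for the block are:
- The silver one in the vise, at scene (380,218) and side (232,268).
- The small silver one, at scene (316,212) and side (280,250).
- The yellow one, at scene (453,212) and side (207,347).

I choose the one in the vise, since it is the larger silver one. A close crop will check that.

```bash
python3 - <<'E'
import cv2,numpy as np
a=cv2.imread("pics/scene0.png")[150:280,180:440]; b=cv2.imread("pics/side0.png")[140:340,190:370]
cv2.imwrite("pics/c1.png",cv2.resize(a,None,fx=3,fy=3,interpolation=cv2.INTER_CUBIC))
cv2.imwrite("pics/c2.png",cv2.resize(b,None,fx=3,fy=3,interpolation=cv2.INTER_CUBIC))
E
```

```text
(no output)
```

View pics/c1.png

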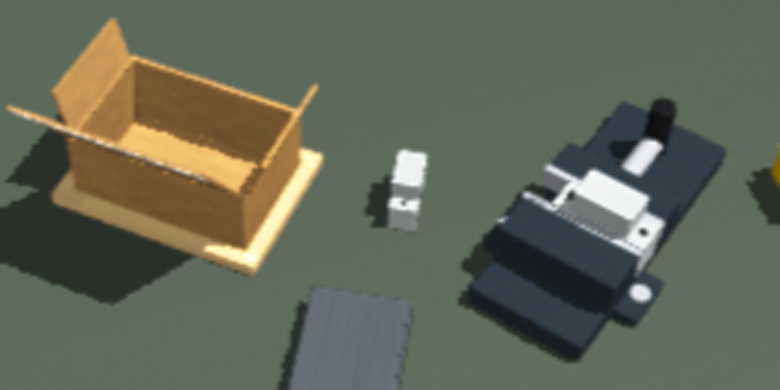

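View pics/c2.png

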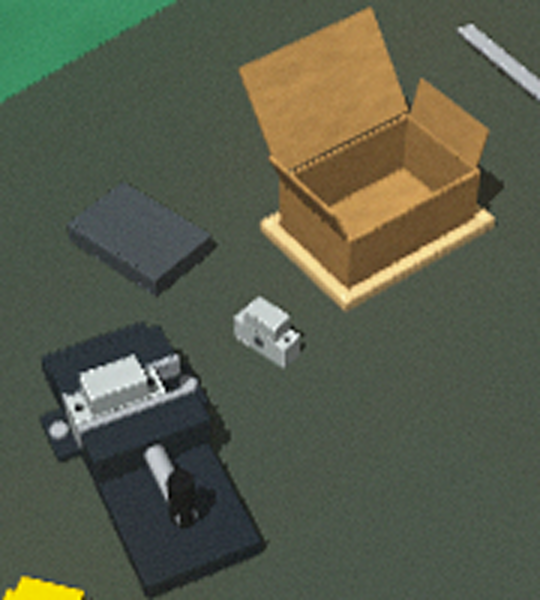

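The crops confirm it. The silver block in the vise, with its tongue up at scene (381,218), is the larger silver one. The small loose silver block at (316,213) is a decoy. The carton's lid and flaps stand leaning outwards. Next I cast rays.

```bash
cat > h.py <<'E'
import cv2,numpy as np
from plant import robot
def ray(n,uv,p=None):
    p=p or robot.camera_params(n); K=p["intrinsics"]; R=cv2.Rodrigues(p["rvec"])[0]
    uv=np.atleast_2d(np.array(uv,float)); d=(uv-K[:2,2])/K[0,0]
    if n=="wrist":
        t=np.linalg.norm(d,axis=1,keepdims=True); v=np.c_[d/np.maximum(t,1e-9)*np.sin(t),np.cos(t)]
    else: v=np.c_[d,np.ones(len(d))]
    return -R.T@p["tvec"], v@R
def plane(n,uv,z,p=None):
    c,d=ray(n,uv,p); return (c+d*((z-c[2])/d[:,2])[:,None])
def proj(n,X,p=None):
    p=p or robot.camera_params(n); K=p["intrinsics"]; X=np.atleast_2d(X)@cv2.Rodrigues(p["rvec"])[0].T+p["tvec"]
    if n=="wrist":
        r=np.linalg.norm(X[:,:2],axis=1,keepdims=True); return X[:,:2]/r*np.arctan2(r,X[:,2:])*K[0,0]+K[:2,2]
    return X[:,:2]/X[:,2:]*K[0,0]+K[:2,2]
def fit(m,w):  # 2D rigid model->world
    m=np.array(m);w=np.array(w)[:,:2]; a=m-m.mean(0); b=w-w.mean(0)
    th=np.arctan2((a[:,0]*b[:,1]-a[:,1]*b[:,0]).sum(),(a*b).sum())
    R=np.array([[np.cos(th),-np.sin(th)],[np.sin(th),np.cos(th)]]); t=w.mean(0)-R@m.mean(0)
    return t,th,np.linalg.norm(m@R.T+t-w,axis=1)
E
python3 - <<'E'
from h import *
np.set_printoptions(precision=4,suppress=True)
A=lambda L:np.array(L)/3+[180,150]; B=lambda L:np.array(L)/3+[190,140]
# carton
m=[];w=[]
for f,n,L,M,z in [
 (A,"scene",[(133,58),(298,110)],[(-54,-80),(-54,80)],.073),
 (A,"scene",[(322,155)],[(-68,94)],.012),
 (A,"scene",[(252,264),(55,193)],[(68,94),(68,-94)],.012),
 (B,"side",[(478,172),(283,163),(408,118)],[(-54,-80),(54,80),(54,-80)],.073),
 (B,"side",[(263,225),(347,296),(493,212)],[(68,94),(-68,94),(-68,-94)],.012)]:
    P=plane(n,f(L),z); m+=M; w+=list(P)
print("carton",fit(np.array(m)/1000,w)); 
print("tongue scene",plane("scene",A([(596,170),(648,207),(577,205),(634,240)]),.082).tolist())
print("tongue side",plane("side",B([(80,373),(130,354),(148,380),(92,402)]),.082).tolist())
print("post",plane("scene",A([(663,105)]),.078),plane("side",B([(180,480)]),.078),plane("side",B([(185,515)]),.078))
print("lid edge dirs")
for nm,uv in [("scene",A([(8,108),(225,186)])),("side",B([(240,70),(372,8)]))]: print(ray(nm,uv))
E
```

```text
carton (array([ 0.5229, -0.1264]), np.float64(-0.16269772489868378), array([0.0064, 0.0007, 0.0025, 0.0039, 0.0057, 0.0036, 0.019 , 0.0101,
       0.0087, 0.0074, 0.0077]))
tongue scene [[0.49022668903250566, 0.20704219758275727, 0.08199999999999996], [0.5178048788087573, 0.25076219138492456, 0.08199999999999996], [0.5307266026404636, 0.19798746434915443, 0.08199999999999996], [0.5538289163514609, 0.2443724501325529, 0.08200000000000007]]
tongue side [[0.532018572315152, 0.23724682434247674, 0.08199999999999996], [0.5177160092118505, 0.1947027200317638, 0.08199999999999985], [0.48595836281964594, 0.2029082930795602, 0.08199999999999996], [0.5015361916986614, 0.2500856758891537, 0.08200000000000007]]
post [[0.3987 0.2503 0.078 ]] [[0.396  0.2504 0.078 ]] [[0.3696 0.2697 0.078 ]]
lid edge dirs
(array([1.2986, 0.1869, 0.9279]), array([[-0.6253, -0.3794, -0.7098],
       [-0.6283, -0.2253, -0.7461]]))
(array([-0.1368,  0.6758,  1.0245]), array([[ 0.5709, -0.5392, -0.6257],
       [ 0.527 , -0.6231, -0.5957]]))
```

```bash
cat >> h.py <<'E'
def go(pos,yawdeg):
    """print turn about tool z (units of 45deg) and, after that turn, the shift in tool axes (units of 20mm)"""
    s=robot.read_state(); R=np.array(s["eef_rot"]); y0=np.arctan2(R[1,0],R[0,0])
    d=(yawdeg-np.degrees(y0)+180)%360-180; a=np.radians(yawdeg)
    F=np.array([[np.cos(a),np.sin(a),0],[np.sin(a),-np.cos(a),0],[0,0,-1]])
    D=np.array(pos)-s["ee_pos"]
    print("turn z",round(-d/45,3),"=rows",round(abs(d)/8.5,1),"shift(tool@final)",np.round(F.T@D/.02,2),"shift(tool now)",np.round(R.T@D/.02,2))
def st():
    s=robot.read_state(); R=np.array(s["eef_rot"])
    print("t",round(s["time"],2),"pos",np.round(s["ee_pos"],4),"yaw",round(np.degrees(np.arctan2(R[1,0],R[0,0])),2),"tilt",np.round(R[:2,2],3),"F",np.round(s["force"],1),"w",round(s["width"],3),"g",round(s["grip_force"],1),"q",np.round(s["q"],2))
def snap(name,tag):
    p=robot.camera_params(name); im=robot.camera(name)[:,:,::-1].copy(); cv2.imwrite(f"pics/{tag}.png",im)
    np.savez(f"pics/{tag}.npz",**p); return im,p
E
python3 -c "
from h import *
c=robot.camera_params('wrist');R=cv2.Rodrigues(c['rvec'])[0];s=robot.read_state()
print((-R.T@c['tvec']-s['ee_pos'])@s['eef_rot'], (R.T@[0,0,1])@s['eef_rot'])
go([.46,.08,.36],164)"
```

```text
[ 0.07110167  0.00024346 -0.13491212] [-2.75925476e-01  3.29275949e-04  9.61178976e-01]
turn z -3.343 =rows 17.7 shift(tool@final) [-3.13 41.7  -6.07] shift(tool now) [ 23.3  -34.73  -6.03]
```

```bash
python3 -m jog '[[[0,0,0],[1,-1,-0.6],-1],[[0,0,0],[1,-1,-0.6],-1],[[0,0,0],[1,-1,-0.6],-1],[[0,0,0],[1,-1,-0.6],-1],[[0,0,0],[1,-1,-0.6],-1],[[0,0,0],[1,-1,-0.6],-1],[[0,0,0],[1,-1,-0.6],-1],[[0,0,0],[1,-1,-0.6],-1],[[0,0,0],[1,-1,-0.6],-1],[[0,0,0],[1,-1,-0.6],-1],[[0,0,0],[1,-1,0],-1],[[0,0,0],[1,-1,0],-1],[[0,0,0],[1,-1,0],-1],[[0,0,0],[1,-1,0],-1],[[0,0,0],[1,-1,0],-1],[[0,0,0],[1,-1,0],-1],[[0,0,0],[1,-1,0],-1],[[0,0,0],[1,-1,0],-1],[[0,0,0],[1,-1,0],-1],[[0,0,0],[1,-1,0],-1]]' 40 | tail -3
python3 -m jog '[[[0,0,-0.186],[0,0,0],-1],[[0,0,-0.186],[0,0,0],-1],[[0,0,-0.186],[0,0,0],-1],[[0,0,-0.186],[0,0,0],-1],[[0,0,-0.186],[0,0,0],-1],[[0,0,-0.186],[0,0,0],-1],[[0,0,-0.186],[0,0,0],-1],[[0,0,-0.186],[0,0,0],-1],[[0,0,-0.186],[0,0,0],-1],[[0,0,-0.186],[0,0,0],-1],[[0,0,-0.186],[0,0,0],-1],[[0,0,-0.186],[0,0,0],-1],[[0,0,-0.186],[0,0,0],-1],[[0,0,-0.186],[0,0,0],-1],[[0,0,-0.186],[0,0,0],-1],[[0,0,-0.186],[0,0,0],-1],[[0,0,-0.186],[0,0,0],-1],[[0,0,-0.186],[0,0,0],-1]]' >/dev/null
python3 -c "
from h import *
st();go([.46,.08,.36],164)"
```

```text
force: [0.6, 0.4, 0.2]
width: 1.005
grip_force: 0.0
t 3.95 pos [ 0.4649 -0.2221  0.3591] yaw 164.57 tilt [-0.  0.] F [-0.1  0.3  1.5] w 1.002 g 0.0 q [ 0.87  0.28 -0.67  1.89  0.2   1.04  1.41]
turn z 0.013 =rows 0.1 shift(tool@final) [ 4.4  14.45 -0.04] shift(tool now) [ 4.25 14.5  -0.04]
```

```bash
python3 -c "
from h import *
snap('wrist','w1')"
python3 -m jog '[[[0,0,0],[0.3,1,0],-1],[[0,0,0],[0.3,1,0],-1],[[0,0,0],[0.3,1,0],-1],[[0,0,0],[0.3,1,0],-1],[[0,0,0],[0.3,1,0],-1],[[0,0,0],[0.3,1,0],-1],[[0,0,0],[0.3,1,0],-1],[[0,0,0],[0.3,1,0],-1],[[0,0,0],[0.3,1,0],-1],[[0,0,0],[0.3,1,0],-1],[[0,0,0],[0.3,1,0],-1],[[0,0,0],[0.3,1,0],-1],[[0,0,0],[0.3,1,0],-1],[[0,0,0],[0.3,1,0],-1],[[0,0,0],[0,0,0],-1]]' >/dev/null
python3 -c "
from h import *
st();im,p=snap('wrist','w2')
a=cv2.imread('pics/w1.png')
cv2.imwrite('pics/w12.png',cv2.resize(np.vstack([a[:300],im[:300]]),(560,600)))"
```

```text
t 5.5 pos [0.46   0.0728 0.3595] yaw 164.28 tilt [0.    0.001] F [-0.1 -0.5  0.5] w 1.0 g 0.0 q [ 0.41  0.22 -0.82  1.98  0.19  1.02  0.8 ]
```

View pics/w12.png

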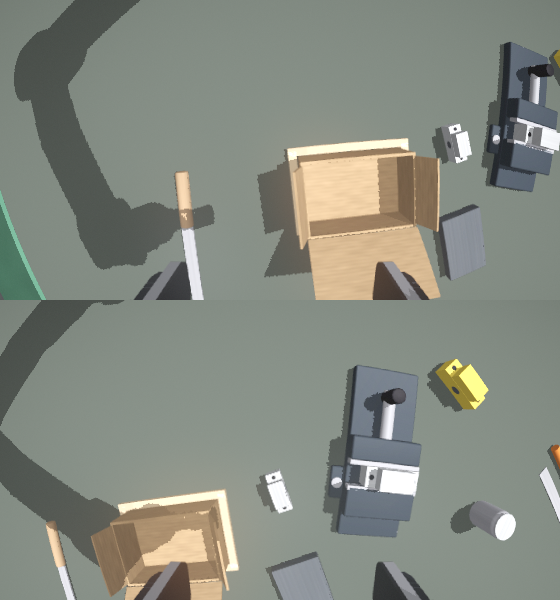

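```bash
python3 -c "
import cv2
a=cv2.imread('pics/w2.png')[55:245,320:440];b=cv2.imread('pics/w1.png')[130:250,270:450]
cv2.imwrite('pics/z.png',cv2.resize(a,None,fx=3.1,fy=3.1,interpolation=cv2.INTER_CUBIC))
cv2.imwrite('pics/zb.png',cv2.resize(b,None,fx=4,fy=4,interpolation=cv2.INTER_CUBIC))"
```

```text
(no output)
```

View pics/z.png

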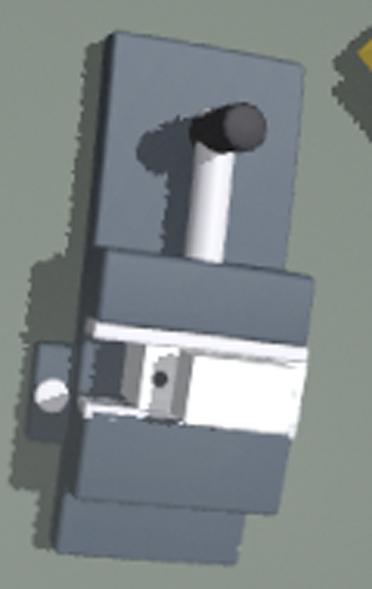

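View pics/zb.png

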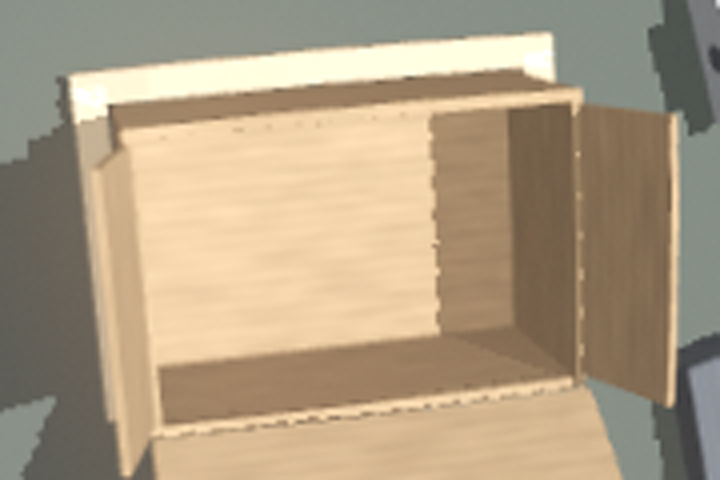

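The block stands in the vise with its tongue top at w2 (382-417, 170-196), and the post top is at (398,96). In w1 the carton rim corners are at about (300,162), (415,152), (309,238) and (415,225). Both flaps lean outwards.

```bash
python3 - <<'E'
from h import *
np.set_printoptions(precision=4,suppress=True)
p1=dict(np.load("pics/w1.npz"));p2=dict(np.load("pics/w2.npz"))
V=lambda L:np.array(L)/3.1+[320,55]; C=lambda L:np.array(L)/4+[270,130]
m=[];w=[]
for L,M,z in [([(103,247),(315,277),(75,497),(275,513)],[(-55.5,-52),(-55.5,52),(61,-52),(61,52)],.056),
 ([(243,127)],[(-115.5,0)],.078),([(113,33),(303,65),(55,550),(238,563)],[(-160,-50),(-160,50),(100,-50),(100,50)],.022),
 ([(193,358),(303,372),(186,420),(295,437)],[(-15,-25),(-15,25),(15,-25),(15,25)],.082)]:
    m+=M; w+=list(plane("wrist",V(L),z,p2))
t,th,e=fit(np.array(m)/1000,w);print("vise",t,np.degrees(th),e)
R=np.array([[np.cos(th),-np.sin(th)],[np.sin(th),np.cos(th)]]);print("post",t+R@[-.1155,0],w[4],"block",np.mean(w[-4:],0))
m=[];w=[]
for L,M,z in [([(68,75),(552,35)],[(-68,-94),(-68,94)],.012),
 ([(118,127),(580,90),(155,432),(580,380)],[(-54,-80),(-54,80),(51,-80),(51,80)],.073)]:
    m+=M; w+=list(plane("wrist",C(L),z,p1))
t,th,e=fit(np.array(m)/1000,w);print("carton",t,np.degrees(th),e)
R=np.array([[np.cos(th),-np.sin(th)],[np.sin(th),np.cos(th)]])
def ang(n,uv,p,ax,hinge,hz,L):
    c,d=ray(n,uv,p); c2=R.T@(c[:2]-t)
    for k in range(len(d)):
        dd=R.T@d[k,:2]; f=lambda s:(c2[ax]+s*dd[ax]-hinge, c[2]+s*d[k,2]-hz)
        s=np.linspace(.1,2,20000); y,z=f(s); r=np.hypot(y,z); i=np.where(np.abs(r-L)<5e-4)[0]
        sg=-np.sign(hinge); print(n,"angles",sorted({round(float(np.arctan2(z[j],y[j]*sg)),1) for j in i}), "min r",round(r.min(),4))
ang("wrist",C([(678,115),(668,405)]),p1,1,.08,.0715,.045)
ang("wrist",C([(97,170),(125,475)]),p1,1,-.08,.0715,.045)
A=lambda L:np.array(L)/3+[180,150]; B=lambda L:np.array(L)/3+[190,140]
ang("side",B([(240,70),(372,8)]),None,0,.054,.0765,.11)
ang("scene",A([(8,108),(225,186)]),None,0,.054,.0765,.11)
go([*(np.array([0,0])),.1],0)
E
```

```text
vise [0.5094 0.2148] -19.77462174129228 [0.0039 0.0048 0.0044 0.0069 0.004  0.0027 0.0048 0.0056 0.0054 0.0081
 0.0109 0.0087 0.0118]
post [0.4007 0.2538] [0.3996 0.25   0.078 ] block [0.5134 0.2237 0.082 ]
carton [ 0.5241 -0.1244] -9.062367668474012 [0.0004 0.0005 0.0011 0.0003 0.0022 0.0013]
wrist angles [-2.9, 2.0] min r 0.0347
wrist angles [-2.9, -2.8, 1.9] min r 0.0327
wrist angles [-1.7, 1.8] min r 0.0088
wrist angles [-1.8, 1.8] min r 0.0097
side angles [2.0, 2.6, 2.7] min r 0.1043
side angles [2.0, 2.1, 2.6] min r 0.1052
scene angles [-0.9, 2.2] min r 0.0057
scene angles [-0.9, 2.2] min r 0.0045
turn z 3.65 =rows 19.3 shift(tool@final) [-23.01   3.56  12.96] shift(tool now) [21.17 -9.68 12.96]
```

```bash
python3 - <<'E'
from h import *
np.set_printoptions(precision=4,suppress=True)
p2=dict(np.load("pics/w2.npz"))
V=lambda L:np.array(L)/3.1+[320,55]
def d(n,L,z):
    P=plane("wrist",V(L),z,p2); v=P[1]-P[0]; print(n,P[:,:2].tolist(),"len",np.linalg.norm(v),"deg",np.degrees(np.arctan2(v[1],v[0])))
d("sj back y",[(103,247),(315,277)],.056)
d("sj front y",[(90,325),(308,352)],.056)
d("fj front y",[(75,497),(275,513)],.056)
d("fj back y",[(85,410),(296,437)],.056)
d("bed back y",[(113,33),(303,65)],.022)
d("bed front y",[(55,550),(238,563)],.022)
d("bed right x",[(303,65),(285,265)],.022)
d("tongue y",[(193,358),(303,372)],.082)
d("tongue y2",[(186,420),(295,437)],.082)
d("bar",[(222,160),(205,255)],.047)
E
```

```text
sj back y [[0.4378846679482166, 0.1811141239793044], [0.47420903094001177, 0.27773407840470216]] len 0.10322245366162168 deg 69.39620202494206
sj front y [[0.47014470507591505, 0.1670764142812131], [0.5079005444546387, 0.2671947834350351]] len 0.10700089368417892 deg 69.33793823103925
fj front y [[0.5457858204474766, 0.14245333904778476], [0.5810640705850818, 0.23702137527998815]] len 0.10093398045052407 deg 69.54215898067766
fj back y [[0.5071043103108864, 0.15598550926819285], [0.5465999953372944, 0.25383153647104234]] len 0.10551660615792184 deg 68.01846504324719
bed back y [[0.34315106180493277, 0.21944369486448995], [0.3761833734944846, 0.3111680516152512]] len 0.09749098028482749 deg 70.19474065340646
bed front y [[0.5820604355652904, 0.13052003198296905], [0.617077940954695, 0.22370270325618244]] len 0.0995451450815595 deg 69.40407209883843
bed right x [[0.3761833734944846, 0.3111680516152512], [0.4710146923331241, 0.27717925362363616]] len 0.10073836122148559 deg -19.718350550288324
tongue y [[0.4905752527961733, 0.20342995692886034], [0.5093135182916901, 0.2527267689898518]] len 0.052738015445759706 deg 69.18764679862768
tongue y2 [[0.5163641034098213, 0.19477823789323145], [0.5373906586046803, 0.24373015796464165]] len 0.053276697551933365 deg 66.7547917357803
bar [[0.4128013722559709, 0.2477541465154049], [0.45351360749059433, 0.22915655350104833]] len 0.044758871341075576 deg -24.551204638253182
```

```bash
python3 -c "
from h import *
go([.400,.2515,.060],160)"
```

```text
turn z 0.094 =rows 0.5 shift(tool@final) [ 5.91  7.44 14.96] shift(tool now) [ 5.34  7.86 14.96]
```

```bash
python3 -m jog '[[[0,0,0.094],[0,0,0],-1],[[0,0,0],[0.74,0.93,0.8],-1],[[0,0,0],[0.74,0.93,0.8],-1],[[0,0,0],[0.74,0.93,0.8],-1],[[0,0,0],[0.74,0.93,0.8],-1],[[0,0,0],[0.74,0.93,0.8],-1],[[0,0,0],[0.74,0.93,0.8],-1],[[0,0,0],[0.74,0.93,0.8],-1],[[0,0,0],[0.74,0.93,0.8],-1],[[0,0,0],[0,0,1],-1],[[0,0,0],[0,0,1],-1],[[0,0,0],[0,0,0],-1],[[0,0,0],[0,0,0],-1]]' >/dev/null
python3 -c "
from h import *
st();im,p=snap('wrist','w3')
go([.400,.2515,.060],160)
print(proj('wrist',[[.400,.2515,.078]],p))
cv2.imwrite('pics/w3c.png',cv2.resize(im,(560,420)))"
```

```text
t 6.85 pos [0.4002 0.2499 0.1913] yaw 159.91 tilt [-0.001 -0.001] F [ 0.8 -0.2  0.2] w 1.002 g 0.0 q [-0.15  0.45 -0.71  2.18  0.48  0.67  0.02]
turn z -0.002 =rows 0.0 shift(tool@final) [0.04 0.05 6.59] shift(tool now) [0.05 0.05 6.59]
[[282.81258875 207.25265666]]
```

View pics/w3c.png

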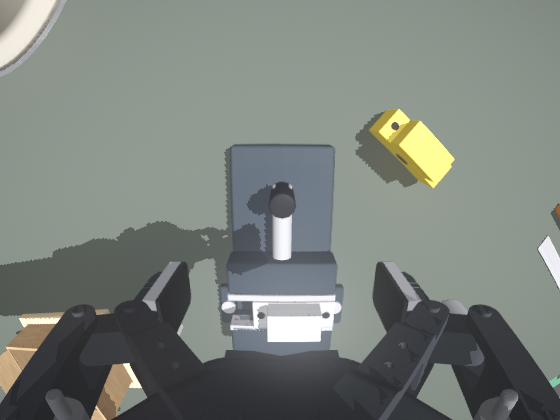

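```bash
python3 -m jog '[[[0,0,0],[0,0,0.95],-1],[[0,0,0],[0,0,0.95],-1],[[0,0,0],[0,0,0.95],-1],[[0,0,0],[0,0,0.95],-1],[[0,0,0],[0,0,0.95],-1],[[0,0,0],[0,0,0.95],-1],[[0,0,0],[0,0,0.9],-0.2],[[0,0,0],[0,0,0],0.5],[[0,0,0],[0,0,0],0.8],[[0,0,0],[0,0,0],1],[[0,0,0],[0,0,0],1],[[0,0,0],[0,0,0],1]]' 40 | tail -8
python3 -c "
from h import *
st();p=dict(np.load('pics/w3.npz'));print(plane('wrist',[(267,305),(320,303),(267,342),(320,340)],.082,p), plane('wrist',[(230,254),(335,252)],.056,p))"
```

```text
time: 8.1
ee_pos: [0.4005, 0.2502, 0.0605]
eef_rot: [[-0.939, 0.343, 0.002], [0.343, 0.939, 0.0], [-0.002, 0.001, -1.0]]
force: [-1.1, -1.8, 8.3]
width: 0.246
grip_force: 38.8
t 8.1 pos [0.4005 0.2502 0.0605] yaw 159.95 tilt [0.002 0.   ] F [-1.1 -1.8  8.3] w 0.246 g 38.8 q [-0.38  0.64 -0.43  2.29  0.81  0.35 -0.28]
[[0.47794747 0.20833982 0.082     ]
 [0.49232672 0.25278602 0.082     ]
 [0.5175437  0.1929056  0.082     ]
 [0.53293161 0.24052882 0.082     ]] [[0.43072383 0.18912244 0.056     ]
 [0.46170172 0.2797229  0.056     ]]
```

```bash
python3 -m jog '[[[0,0,0],[0.2,0,0],1],[[0,0,0],[0.3,0,0],1],[[0,0,0],[0.3,0,0],1],[[0,0,0],[0.3,0,0],1],[[0,0,0],[0.3,0,0],1],[[0,0,0],[0.3,0,0],1],[[0,0,0],[0.2,0,0],1],[[0,0,0],[0,0,0],1],[[0,0,0],[0,0,0],1]]' | tail -6
python3 -m jog '[[[0,0,0],[0,0,0],-0.2],[[0,0,0],[0,0,0],-1],[[0,0,0],[0,0,0],-1],[[0,0,0],[0,0,-1],-1],[[0,0,0],[0,0,-1],-1],[[0,0,0],[0,0,-1],-1],[[0,0,0],[-1,0,-1],-1],[[0,0,0],[-1,0,-0.5],-1],[[0,0,0],[0,0,0],-1],[[0,0,0],[0,0,0],-1]]' >/dev/null
python3 -c "
from h import *
st();im,p=snap('wrist','w4')
g=im.min(2); n,l,s,c=cv2.connectedComponentsWithStats((g>215).astype(np.uint8))
for k in range(1,n):
    if s[k,4]>80: print(s[k])
cv2.imwrite('pics/w4c.png',cv2.resize(im[150:400,140:460],None,fx=2.4,fy=2.4))"
```

```text
time: 9.0
ee_pos: [0.3653, 0.2632, 0.0605]
eef_rot: [[-0.939, 0.343, 0.003], [0.343, 0.939, -0.0], [-0.002, 0.001, -1.0]]
force: [1.6, -0.9, 8.0]
width: 0.242
grip_force: 39.2
t 10.0 pos [0.4018 0.2495 0.1492] yaw 159.92 tilt [-0.  0.] F [-0.3 -0.8 -0.5] w 1.0 g 0.0 q [-0.21  0.51 -0.65  2.22  0.58  0.57 -0.07]
[  0   0  28  42 610]
[275 178  18  59 951]
[258 281  88   7 542]
[215 322  15   8  82]
[265 323  83  33 905]
[249 327  18  24 169]
[108 371  25  36 238]
```

View pics/w4c.png

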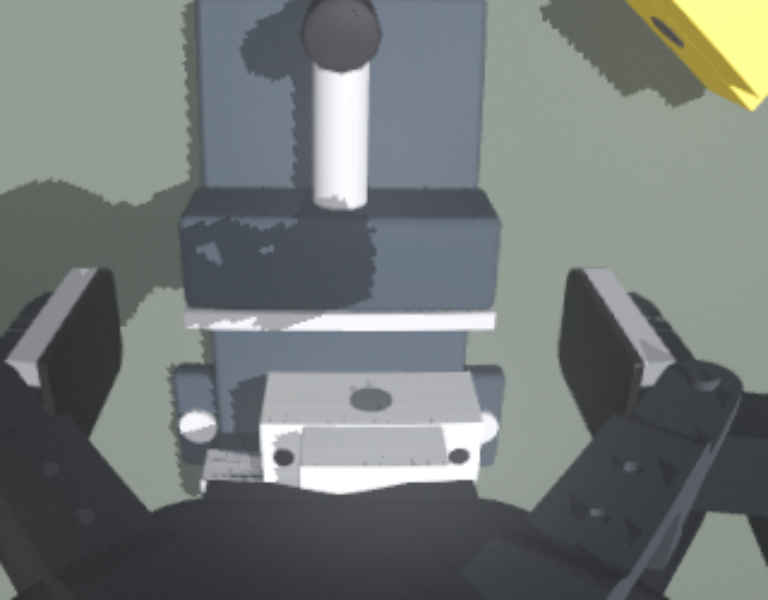

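Jaw open about 37 mm. The block is still upright, with its foot's top edge at w4 (248-341, 327).

```bash
python3 -c "
from h import *
p=dict(np.load('pics/w4.npz'));U=lambda L:np.array(L)/2.4+[140,150]
P=plane('wrist',U([(260,424),(483,422),(303,427),(445,425)]),.058,p);print(P)
Q=plane('wrist',U([(180,222),(500,220)]),.056,p);print(Q)
v=P[1]-P[0];print(np.linalg.norm(v),np.degrees(np.arctan2(v[1],v[0])))
n=np.array([np.cos(np.radians(-20)),np.sin(np.radians(-20))]);b1=P[:2,:2].mean(0)+.015*n;b2=P[2:,:2].mean(0)+.015*n;print(b1,b2)
go([*((b1+b2)/2),.073],160)"
```

```text
[[0.48459975 0.18979047 0.058     ]
 [0.51189459 0.26429447 0.058     ]
 [0.49078285 0.20374904 0.058     ]
 [0.50786337 0.25117692 0.058     ]]
[[0.40483765 0.19480702 0.056     ]
 [0.43915584 0.29071917 0.056     ]]
0.07934641803809706 69.8794918900952
[0.51234256 0.22191217] [0.5134185  0.22233268]
turn z -0.0 =rows 0.0 shift(tool@final) [-5.72  0.62  3.8 ] shift(tool now) [-5.72  0.62  3.79]
```

```bash
python3 -m jog '[[[0,0,0],[-1,0.1,0],-1],[[0,0,0],[-1,0.1,0],-1],[[0,0,0],[-1,0.1,0],-1],[[0,0,0],[-1,0.1,0],-1],[[0,0,0],[-1,0.1,0],-1],[[0,0,0],[-0.72,0.12,0],-1],[[0,0,0],[0,0,1],-1],[[0,0,0],[0,0,1],-1],[[0,0,0],[0,0,1],-1],[[0,0,0],[0,0,0.7],-1],[[0,0,0],[0,0,0.3],-0.5],[[0,0,0],[0,0,0],0],[[0,0,0],[0,0,0],0.5],[[0,0,0],[0,0,0],1],[[0,0,0],[0,0,0],1],[[0,0,0],[0,0,0],1]]' 70 | tail -6; python3 -c "
from h import *
st()"
```

```text
time: 11.65
ee_pos: [0.5134, 0.2225, 0.0698]
eef_rot: [[-0.94, 0.342, 0.0], [0.342, 0.94, 0.0], [-0.0, 0.0, -1.0]]
force: [-3.6, 0.7, 4.3]
width: 0.57
grip_force: 73.9
t 11.65 pos [0.5134 0.2225 0.0698] yaw 160.0 tilt [0. 0.] F [-3.6  0.7  4.3] w 0.57 g 73.9 q [-0.15  0.7  -0.54  2.09  0.7   0.54  0.02]
```

```bash
python3 -m jog '[[[0,0,0],[0,0,-0.3],1],[[0,0,0],[0,0,-0.6],1],[[0,0,0],[0,0,-1],1],[[0,0,0],[0,0,-1],1],[[0,0,0],[0,0,-1],1],[[0,0,0],[0,0,-1],1],[[0,0,0],[0,0,-1],1],[[0,0,0],[0,0,-0.7],1],[[0,0,-0.08],[0,0,0],1],[[0,0,-0.08],[0,0,0],1],[[0,0,-0.08],[0,0,0],1],[[0,0,0],[0,0,0],1]]' | tail -6; python3 -c "
from h import *
st();go([.5241,-.1244,.2],170.9)"
```

```text
time: 12.85
ee_pos: [0.5137, 0.222, 0.2016]
eef_rot: [[-0.987, 0.159, 0.0], [0.159, 0.987, -0.0], [-0.0, -0.0, -1.0]]
force: [-0.1, 0.0, -4.1]
width: 0.564
grip_force: 73.3
t 12.85 pos [0.5137 0.222  0.2016] yaw 170.83 tilt [ 0. -0.] F [-0.1  0.  -4.1] w 0.564 g 73.3 q [ 0.02  0.55 -0.77  1.99  0.53  0.81  0.36]
turn z -0.001 =rows 0.0 shift(tool@final) [ -3.25 -17.02   0.08] shift(tool now) [ -3.27 -17.02   0.08]
```

```bash
python3 -m jog '[[[0,0,0],[-0.1,-0.5,0],1],[[0,0,0],[-0.2,-1,0],1],[[0,0,0],[-0.2,-1,0],1],[[0,0,0],[-0.2,-1,0],1],[[0,0,0],[-0.2,-1,0],1],[[0,0,0],[-0.2,-1,0],1],[[0,0,0],[-0.2,-1,0],1],[[0,0,0],[-0.2,-1,0],1],[[0,0,0],[-0.2,-1,0],1],[[0,0,0],[-0.2,-1,0],1],[[0,0,0],[-0.2,-1,0],1],[[0,0,0],[-0.2,-1,0],1],[[0,0,0],[-0.2,-1,0],1],[[0,0,0],[-0.2,-1,0],1],[[0,0,0],[-0.2,-1,0],1],[[0,0,0],[-0.2,-1,0],1],[[0,0,0],[-0.15,-1,0],1],[[0,0,0],[0,-0.5,0],1],[[0,0,0],[0,0,0],1]]' | tail -6; python3 -c "
from h import *
st();go([.5241,-.1244,.2],170.9); snap('wrist','w5');snap('scene','s5')
a=cv2.imread('pics/s5.png')[110:270,160:320];b=cv2.imread('pics/w5.png')
cv2.imwrite('pics/v5.png',np.hstack([cv2.resize(a,(420,420),interpolation=2),b[:,90:470]]))"
```

```text
time: 14.75
ee_pos: [0.5226, -0.1255, 0.201]
eef_rot: [[-0.987, 0.163, -0.001], [0.163, 0.987, -0.001], [0.001, -0.001, -1.0]]
force: [-0.1, -0.1, -5.0]
width: 0.567
grip_force: 73.4
t 14.75 pos [ 0.5226 -0.1255  0.201 ] yaw 170.59 tilt [-0.001 -0.001] F [-0.1 -0.1 -5. ] w 0.567 g 73.4 q [ 0.68  0.53 -0.79  2.03  0.53  0.79  0.98]
turn z -0.007 =rows 0.0 shift(tool@final) [-0.07  0.07  0.05] shift(tool now) [-0.07  0.07  0.05]
```

View pics/v5.png

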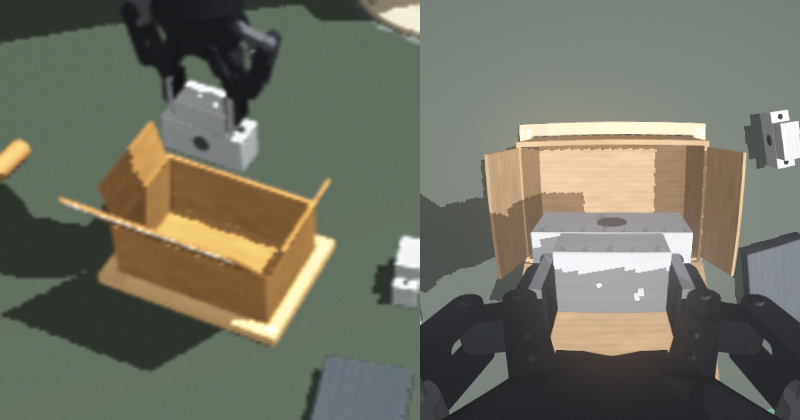

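Block centred over the open carton and held level; wrist view shows the foot clear of all four walls. Next I lower it.

```bash
python3 -m jog '[[[0,0,0],[0,0,0.6],1],[[0,0,0],[0,0,1],1],[[0,0,0],[0,0,1],1],[[0,0,0],[0,0,1],1],[[0,0,0],[0,0,1],1],[[0,0,0],[0,0,1],1],[[0,0,0],[0,0,0.8],1],[[0,0,0],[0,0,0.5],1],[[0,0,0],[0,0,0.3],1],[[0,0,0],[0,0,0.1],1],[[0,0,0],[0,0,0],1]]' | tail -6;  python3 -m jog '[[[0,0,0],[0,0,0.08],1],[[0,0,0],[0,0,0.06],1],[[0,0,0],[0,0,0],1]]'|grep -E "pos|force"
```

```text
time: 15.95
ee_pos: [0.5235, -0.1233, 0.0554]
eef_rot: [[-0.987, 0.159, 0.0], [0.159, 0.987, 0.0], [-0.0, 0.0, -1.0]]
force: [-0.5, 0.5, -4.5]
width: 0.566
grip_force: 73.3
ee_pos: [0.5234, -0.1238, 0.0527]
force: [0.3, -0.1, -4.2]
grip_force: 73.3
```

```bash
python3 -m jog '[[[0,0,0],[0,0,0.05],1],[[0,0,0],[0,0,0.04],1],[[0,0,0],[0,0,0],1]]'|grep -E "pos|force"
python3 -m jog '[[[0,0,0],[0,0,0],-0.2],[[0,0,0],[0,0,0],-0.5],[[0,0,0],[0,0,0],-0.6],[[0,0,0],[0,0,0],-0.6],[[0,0,0],[0,0,-0.3],-0.6],[[0,0,0],[0,0,-1],-0.6],[[0,0,0],[0,0,-1],-0.6],[[0,0,0],[0,0,-1],-0.6],[[0,0,0],[0,0,-1],0],[[0,0,0],[0,0,-1],1],[[0,0,0],[0,0,-1],1],[[0,0,0],[0,0,-0.7],1],[[0,0,0],[0,0,0],1]]'>/dev/null
python3 -c "
from h import *
st();im,p=snap('wrist','w6')
c=np.array([.5241,-.1244]);a=np.radians(-9.06);R=np.array([[np.cos(a),-np.sin(a)],[np.sin(a),np.cos(a)]])
go([*(c+R@[0,.15]),.12],170.9);go([*(c+R@[0,-.15]),.12],170.9)"
```

```text
ee_pos: [0.5236, -0.1238, 0.0517]
force: [-3.0, -1.5, 10.4]
grip_force: 75.1
t 17.85 pos [ 0.5242 -0.1237  0.1924] yaw 170.78 tilt [ 0.003 -0.001] F [1.2 0.5 0. ] w 0.001 g 0.0 q [ 0.67  0.54 -0.78  2.04  0.55  0.77  0.96]
turn z -0.003 =rows 0.0 shift(tool@final) [-0.02  7.48  3.56] shift(tool now) [-0.    7.48  3.56]
turn z -0.003 =rows 0.0 shift(tool@final) [-0.03 -7.52  3.56] shift(tool now) [-0.05 -7.52  3.56]
```

```bash
python3 -m jog '[[[0,0,0],[0,1,0],1],[[0,0,0],[0,1,0],1],[[0,0,0],[0,1,0],1],[[0,0,0],[0,1,0],1],[[0,0,0],[0,1,0],1],[[0,0,0],[0,1,0],1],[[0,0,0],[0,0.5,0.7],1],[[0,0,0],[0,0,1],1],[[0,0,0],[0,0,1],1],[[0,0,0],[0,0,1],1],[[0,0,0],[0,0,1],1],[[0,0,0],[0,0,0],1]]' 30|grep -E "pos|force"
python3 -m jog '[[[0,0,0],[0,-0.5,0],1],[[0,0,0],[0,-0.5,0],1],[[0,0,0],[0,-0.4,0],1],[[0,0,0],[0,-0.4,0],1],[[0,0,0],[0,0,0],1]]'|grep -E "pos|force"
```

```text
ee_pos: [0.5422, 0.0046, 0.0937]
force: [0.3, -0.5, 0.4]
grip_force: 0.0
ee_pos: [0.5382, -0.0329, 0.097]
force: [-0.7, -0.0, 0.5]
grip_force: 0.0
```

```bash
cat >> h.py <<'E'
def car():
    s=robot.read_state(); a=np.radians(-9.06); R=np.array([[np.cos(a),-np.sin(a)],[np.sin(a),np.cos(a)]])
    v=R.T@(np.array(s["ee_pos"][:2])-[.5241,-.1244]); print("t",round(s["time"],2),"TCP in carton mm",np.round(v*1000,1),"tip z",round(s["ee_pos"][2]*1000-8,1),"F",np.round(s["force"],1))
E
python3 -c "
from h import *
car()"
```

```text
t 19.6 TCP in carton mm [-0.4 92.6] tip z 89.0 F [-0.7 -0.   0.5]
```

```bash
python3 -m jog '[[[0,0,0],[0,-0.3,-0.1],1],[[0,0,0],[0,-0.3,-0.05],1],[[0,0,0],[0,-0.3,0.15],1],[[0,0,0],[0,-0.3,0.2],1],[[0,0,0],[0,-0.25,0.2],1],[[0,0,0],[0,-0.2,0.15],1],[[0,0,0],[0,0,0],1]]'|grep -E "force"; python3 -c "
from h import *
car()"
```

```text
force: [-0.5, 1.7, -0.1]
grip_force: 0.0
t 20.3 TCP in carton mm [-1.1 60.7] tip z 76.9 F [-0.5  1.7 -0.1]
```

```bash
python3 -m jog '[[[0,0,0],[0,-0.05,0.1],1],[[0,0,0],[0,0,0.1],1],[[0,0,0],[0,0,0],1]]'|grep -E "force"; python3 -c "
from h import *
car()"
```

```text
force: [-0.1, 0.1, -0.1]
grip_force: 0.0
t 20.6 TCP in carton mm [-0.8 60.7] tip z 73.4 F [-0.1  0.1 -0.1]
```

```bash
python3 -m jog '[[[0,0,0],[0,0,0.06],1],[[0,0,0],[0,0,0.04],1],[[0,0,0],[0,0,0],1]]'|grep -E "force|pos"; python3 -m jog '[[[0,0,0],[0,0,-1],1],[[0,0,0],[0,0,-1],1],[[0,0,0],[0,-1,-1],1],[[0,0,0],[0,-1,-1],1],[[0,0,0],[0,-1,-1],1],[[0,0,0],[0,-1,0],1],[[0,0,0],[0,-1,0],1],[[0,0,0],[0,-1,0],1],[[0,0,0],[0,-1,0],1],[[0,0,0],[0,-1,0],1],[[0,0,0],[0,-0.9,0],1],[[0,0,0],[0,-0.6,0.6],1],[[0,0,0],[0,0,1],1],[[0,0,0],[0,0,1],1],[[0,0,0],[0,0,1],1],[[0,0,0],[0,0,0.5],1],[[0,0,0],[0,0,0],1]]'|grep -E "force"; python3 -c "
from h import *
car();im,p=snap('wrist','w7')
a=np.radians(-9.06)
R=np.array([[np.cos(a),-np.sin(a)],[np.sin(a),np.cos(a)]])
for y,z in [(.035,.073),(.097,.113)]:
  print(proj('wrist',[[*(np.array([.5241,-.1244])+R@[x,y]),z] for x in(-.049,.049)],p))"
```

```text
ee_pos: [0.5331, -0.0643, 0.081]
force: [-4.2, -0.1, 18.0]
grip_force: 9.1
force: [0.2, 1.0, 0.6]
grip_force: 0.0
t 22.6 TCP in carton mm [  -1.9 -128.8] tip z 88.1 F [0.2 1.  0.6]
[[541.29151966 174.68785742]
 [510.17858606 310.80658849]]
[[633.23694974 192.32128628]
 [593.90287358 324.91349119]]
```

```bash
python3 -m jog '[[[0,0,0],[0,0.5,0],1],[[0,0,0],[0,0.5,0],1],[[0,0,0],[0,0.4,0],1],[[0,0,0],[0,0.4,0],1],[[0,0,0],[0,0,0],1]]'|grep -E "force"
python3 -m jog '[[[0,0,0],[0,0.3,-0.1],1],[[0,0,0],[0,0.3,-0.05],1],[[0,0,0],[0,0.3,0.15],1],[[0,0,0],[0,0.3,0.2],1],[[0,0,0],[0,0.25,0.2],1],[[0,0,0],[0,0.2,0.15],1],[[0,0,0],[0,0,0],1]]'|grep -E "force"; python3 -c "
from h import *
car()"
```

```text
force: [0.8, 0.3, -0.9]
grip_force: 0.0
force: [-0.5, 0.0, 0.4]
grip_force: 0.0
t 23.85 TCP in carton mm [ -1.2 -59.3] tip z 78.1 F [-0.5  0.   0.4]
```

```bash
python3 -m jog '[[[0,0,0],[0,0.05,0.12],1],[[0,0,0],[0,0,0.12],1],[[0,0,0],[0,0,0.05],1],[[0,0,0],[0,0,0.03],1],[[0,0,0],[0,0,0],1]]'|grep -E "force|pos"; python3 -c "
from h import *
car()"
```

```text
ee_pos: [0.5139, -0.1829, 0.081]
force: [-2.6, 0.6, 12.3]
grip_force: 5.8
t 24.35 TCP in carton mm [ -0.9 -59.3] tip z 73.0 F [-2.6  0.6 12.3]
```

```bash
python3 -m jog '[[[0,0,0],[0,0,-1],1],[[0,0,0],[0,0,-1],1],[[0,0,0],[0,0,-1],1],[[0,0,0],[0,0,-1],1],[[0,0,0],[0,1,-1],1],[[0,0,0],[0,1,-1],1],[[0,0,0],[0,1,-1],1],[[0,0,0],[-1,0,-0.2],1],[[0,0,0],[-1,0,0],1],[[0,0,0],[-1,0,0],1],[[0,0,0],[-1,0,0],1],[[0,0,0],[-1,0,0],1],[[0,0,0],[-1,0,0],1],[[0,0,0],[-1,0,0],1],[[0,0,0],[-1,0,0],1],[[0,0,0],[-0.2,0,1],1],[[0,0,0],[0,0,1],1],[[0,0,0],[0,0,1],1],[[0,0,0],[0,0,0.8],1],[[0,0,0],[0,0,0],1]]'|grep -E "force"; python3 -c "
from h import *
car();st()"
```

```text
force: [-0.3, 0.4, -0.4]
grip_force: 0.0
t 26.35 TCP in carton mm [161.3  -0.3] tip z 137.1 F [-0.3  0.4 -0.4]
t 26.35 pos [ 0.6833 -0.1501  0.1451] yaw 170.81 tilt [-0.005  0.   ] F [-0.3  0.4 -0.4] w -0.006 g 0.0 q [ 0.56  0.77 -0.71  1.7   0.61  0.91  1.  ]
```

Next I sweep the lid in to upright: x from 161 to 64, which is 4.85 units.

```bash
python3 -m jog '[[[0,0,0],[0.6,0,0],1],[[0,0,0],[0.6,0,0],1],[[0,0,0],[0.5,0,0],1],[[0,0,0],[0.5,0,0],1],[[0,0,0],[0.5,0,0],1],[[0,0,0],[0.5,0,0],1],[[0,0,0],[0.5,0,0],1],[[0,0,0],[0.5,0,0],1],[[0,0,0],[0.5,0,0],1],[[0,0,0],[0.2,0,0],1],[[0,0,0],[0,0,0],1]]'|grep -E "force"; python3 -c "
from h import *
car()"
```

```text
force: [1.4, -4.7, 44.6]
grip_force: 5.0
t 27.45 TCP in carton mm [70.2  0.6] tip z 146.6 F [ 1.4 -4.7 44.6]
```

The lid edge is bearing up on the fingers, so I back off upwards at once.

```bash
python3 -m jog '[[[0,0,0],[0,0,-1],1],[[0,0,0],[0,0,-0.8],1],[[0,0,0],[0,0,0],1]]'; python3 -c "
from h import *
car();im,p=snap('wrist','w8')
a=np.radians(-9.06);R=np.array([[np.cos(a),-np.sin(a)],[np.sin(a),np.cos(a)]])
hsv=cv2.cvtColor(im,cv2.COLOR_BGR2HSV); pale=(hsv[...,0]>5)&(hsv[...,0]<30)&(hsv[...,1]>40)&(hsv[...,2]>80)
ys,xs=np.nonzero(pale);print(xs.min(),xs.max(),ys.min(),ys.max(),pale.sum())
for th in (1.2,1.4,1.57,1.7,1.9):
  q=np.array([[*(np.array([.5241,-.1244])+R@[.054-.11*np.cos(th),y]),.0765+.11*np.sin(th)] for y in(-.08,.08)])
  print(th,proj('wrist',q,p).round().tolist())
for u in range(40,560,40):
  c=np.nonzero(pale[:,u])[0]; print(u,c.min() if len(c) else None,c.max() if len(c) else None,end=' | ')
"
```

```text
time: 27.75
ee_pos: [0.5889, -0.1341, 0.1862]
eef_rot: [[-0.987, 0.16, 0.002], [0.16, 0.987, -0.001], [-0.002, -0.0, -1.0]]
force: [0.5, -1.1, -0.3]
width: 0.001
grip_force: 0.0
t 27.75 TCP in carton mm [65.5  0.7] tip z 178.2 F [ 0.5 -1.1 -0.3]
0 444 52 419 49965
1.2 [[113.0, 165.0], [446.0, 164.0]]
1.4 [[113.0, 211.0], [447.0, 210.0]]
1.57 [[117.0, 248.0], [443.0, 247.0]]
1.7 [[123.0, 273.0], [438.0, 273.0]]
1.9 [[134.0, 304.0], [426.0, 303.0]]
40 95 419 | 80 416 419 | 120 241 250 | 160 208 251 | 200 55 252 | 240 53 253 | 280 52 253 | 320 52 252 | 360 54 252 | 400 207 251 | 440 240 249 | 480 None None | 520 None None |
```

```bash
python3 -m jog '[[[0,0,0],[-0.4,0,0],1],[[0,0,0],[0,0,0.8],1],[[0,0,0],[0,0,0.1],1],[[0,0,0],[0.45,0,0],1],[[0,0,0],[0.45,0,0],1],[[0,0,0],[0,0,0],1]]'|grep force;  python3 -c "
from h import *
car()"; python3 -m jog '[[[0,0,0],[0.4,0,0],1],[[0,0,0],[0.4,0,0.1],1],[[0,0,0],[0,0,0],1]]'|grep force;  python3 -c "
from h import *
car()"
```

```text
force: [-0.2, 0.4, 0.7]
grip_force: 0.0
t 28.4 TCP in carton mm [53.5  0.5] tip z 158.2 F [-0.2  0.4  0.7]
force: [0.5, -0.1, -0.1]
grip_force: 0.0
t 28.7 TCP in carton mm [37.8  0.4] tip z 156.3 F [ 0.5 -0.1 -0.1]
```

```bash
python3 -m jog '[[[0,0,0],[0.34,0,0.15],1],[[0,0,0],[0.34,0,0.15],1],[[0,0,0],[0.3,0,0.2],1],[[0,0,0],[0.3,0,0.22],1],[[0,0,0],[0.28,0,0.24],1],[[0,0,0],[0,0,0],1]]'|grep force;  python3 -c "
from h import *
car()"; python3 -m jog '[[[0,0,0],[0.22,0,0.28],1],[[0,0,0],[0.22,0,0.28],1],[[0,0,0],[0.22,0,0.3],1],[[0,0,0],[0.16,0,0.33],1],[[0,0,0],[0.16,0,0.33],1],[[0,0,0],[0,0,0],1]]'|grep force;  python3 -c "
from h import *
car()"
```

```text
force: [0.3, 0.1, -0.1]
grip_force: 0.0
t 29.3 TCP in carton mm [6.6 0.5] tip z 136.2 F [ 0.3  0.1 -0.1]
force: [0.1, -0.3, -0.1]
grip_force: 0.0
t 29.9 TCP in carton mm [-12.6   0.6] tip z 105.6 F [ 0.1 -0.3 -0.1]
```

```bash
python3 -m jog '[[[0,0,0],[0.1,0,0.33],1],[[0,0,0],[0.1,0,0.33],1],[[0,0,0],[0.1,0,0.33],1],[[0,0,0],[0.05,0,0.25],1],[[0,0,0],[0,0,0],1]]'|grep force;  python3 -c "
from h import *
car();im,p=snap('scene','s9')
a=np.radians(-9.06);R=np.array([[np.cos(a),-np.sin(a)],[np.sin(a),np.cos(a)]])
for th in (0,.1,.2,.4):
  q=np.array([[*(np.array([.5241,-.1244])+R@[.054-.11*np.cos(th),y]),.078+.11*np.sin(th)] for y in(-.08,.08)])
  print(th,proj('scene',q,p).round(1).tolist())
hsv=cv2.cvtColor(im,cv2.COLOR_BGR2HSV)
for u in (210,216,222,228,262,268,274,280): print(u,[(v,*map(int,hsv[v,u])) for v in range(154,196,3)])
"
```

```text
force: [-0.2, -0.4, 0.0]
grip_force: 0.0
t 30.4 TCP in carton mm [-19.2   0.7] tip z 81.1 F [-0.2 -0.4  0. ]
0 [[223.6, 166.6], [280.2, 185.3]]
0.1 [[223.1, 163.6], [280.2, 182.2]]
0.2 [[222.4, 160.8], [279.9, 179.5]]
0.4 [[220.5, 156.1], [278.8, 175.0]]
210 [(154, 58, 35, 108), (157, 56, 38, 107), (160, 56, 38, 108), (163, 56, 38, 108), (166, 58, 35, 108), (169, 58, 37, 109), (172, 56, 38, 108), (175, 58, 35, 108), (178, 56, 38, 108), (181, 50, 43, 107), (184, 16, 140, 124), (187, 17, 149, 130), (190, 16, 148, 124), (193, 19, 140, 237)]
216 [(154, 56, 38, 107), (157, 56, 35, 108), (160, 58, 35, 108), (163, 56, 38, 108), (166, 58, 35, 109), (169, 56, 38, 108), (172, 58, 35, 108), (175, 20, 93, 115), (178, 16, 149, 128), (181, 16, 150, 134), (184, 17, 149, 130), (187, 17, 150, 131), (190, 17, 152, 131), (193, 17, 154, 161)]
222 [(154, 108, 43, 30), (157, 105, 35, 29), (160, 60, 31, 82), (163, 58, 38, 108), (166, 22, 67, 163), (169, 30, 1, 255), (172, 25, 14, 207), (175, 16, 147, 135), (178, 16, 148, 129), (181, 16, 148, 131), (184, 16, 151, 132), (187, 16, 149, 128), (190, 16, 148, 13
[... 747 characters left out ...]
56, 35, 108), (178, 54, 37, 109), (181, 0, 0, 254), (184, 0, 0, 255), (187, 30, 1, 255), (190, 20, 125, 243), (193, 19, 136, 240)]
274 [(154, 58, 35, 108), (157, 58, 37, 109), (160, 58, 35, 108), (163, 58, 37, 109), (166, 56, 35, 108), (169, 56, 37, 109), (172, 56, 38, 108), (175, 58, 36, 107), (178, 56, 37, 109), (181, 27, 46, 151), (184, 30, 1, 255), (187, 30, 1, 255), (190, 15, 2, 255), (193, 18, 143, 230)]
280 [(154, 56, 38, 108), (157, 56, 37, 109), (160, 56, 35, 108), (163, 56, 38, 108), (166, 58, 35, 108), (169, 56, 37, 109), (172, 56, 35, 109), (175, 58, 37, 109), (178, 56, 35, 108), (181, 58, 37, 109), (184, 18, 109, 190), (187, 20, 101, 146), (190, 23, 79, 123), (193, 22, 75, 122)]
```

```bash
python3 -m jog '[[[0,0,0],[0,0,-0.3],1],[[0,0,0],[0.6,0,0],1],[[0,0,0],[0.5,0,0],1],[[0,0,0],[0,0,0.25],1],[[0,0,0],[0,0,0.15],1],[[0,0,0],[0,0,0.05],1],[[0,0,0],[0,0,0],1]]'|grep force;  python3 -c "
from h import *
car()"
```

```text
force: [0.0, 0.5, 0.2]
grip_force: 0.0
t 31.15 TCP in carton mm [-40.4   0.8] tip z 78.6 F [0.  0.5 0.2]
```

```bash
python3 -m jog '[[[0,0,0],[0,0,0.06],1],[[0,0,0],[0,0,0.05],1],[[0,0,0],[0,0,0.04],1],[[0,0,0],[0,0,0],1]]'|grep force;  python3 -c "
from h import *
car()"
```

```text
force: [-2.2, -1.2, 12.0]
grip_force: 5.7
t 31.55 TCP in carton mm [-40.3   0.8] tip z 76.4 F [-2.2 -1.2 12. ]
```

```bash
python3 -m jog '[[[0,0,0],[0,0,0.03],1],[[0,0,0],[0,0,0],1],[[0,0,0],[0,0,0],1],[[0,0,0],[0,0,0],1],[[0,0,0],[0,0,0],1],[[0,0,0],[0,0,0],1],[[0,0,0],[0,0,0],1],[[0,0,0],[0,0,0],1],[[0,0,0],[0,0,0],1],[[0,0,0],[0,0,0],1]]'|grep force;  python3 -c "
from h import *
car()"; python3 -m jog '[[[0,0,0],[0,0,0],1],[[0,0,0],[0,0,0],1],[[0,0,0],[0,0,0],1],[[0,0,0],[0,0,0],1]]'|grep force;python3 -m jog '[[[0,0,0],[0,0,-0.3],1],[[0,0,0],[0,0,-1],1],[[0,0,0],[0,0,-1],1],[[0,0,0],[0,0,-1],1],[[0,0,0],[0,0,-1],1],[[0,0,0],[0,0,-1],1],[[0,0,0],[1,0,-1],1],[[0,0,0],[1,0,0],1],[[0,0,0],[1,0,0],1],[[0,0,0],[0,0,0],1]]'|grep force
python3 -c "
from h import *
car();im,p=snap('scene','s10');im2=snap('side','d10')[0]
hsv=cv2.cvtColor(im,cv2.COLOR_BGR2HSV)
for u in (222,250,274,278): print(u,[(v,*map(int,hsv[v,u])) for v in range(160,190,2)])
c=np.array([.5094,.2148]);a=np.radians(-20.2);R=np.array([[np.cos(a),-np.sin(a)],[np.sin(a),np.cos(a)]])
for x in(-.1155,-.1505): print(proj('scene',[[*(c+R@[x,0]),.078]],p))
n,l,s,ce=cv2.connectedComponentsWithStats(((im.max(2)<45)[170:215,370:420]).astype(np.uint8))
print([(s[k].tolist(),ce[k]+[370,170]) for k in range(1,n) if s[k,4]>15])
"
```

```text
force: [-2.7, 0.5, 13.2]
grip_force: 6.7
t 32.55 TCP in carton mm [-40.3   0.9] tip z 76.0 F [-2.7  0.5 13.2]
force: [-2.7, -0.1, 13.3]
grip_force: 6.7
force: [0.8, -0.1, 1.0]
grip_force: 0.0
t 33.95 TCP in carton mm [-103.2    0.4] tip z 201.3 F [ 0.8 -0.1  1. ]
222 [(160, 56, 35, 108), (162, 56, 38, 108), (164, 56, 38, 108), (166, 44, 42, 114), (168, 22, 49, 231), (170, 30, 1, 255), (172, 30, 1, 255), (174, 22, 19, 250), (176, 21, 129, 246), (178, 20, 133, 243), (180, 20, 132, 243), (182, 20, 134, 244), (184, 20, 133, 244), (186, 20, 135, 242), (188, 20, 135, 243)]
250 [(160, 58, 38, 108), (162, 56, 36, 107), (164, 58, 33, 107), (166, 54, 38, 108), (168, 58, 35, 108), (170, 56, 38, 108), (172, 58, 38, 108), (174, 30, 45, 137), (176, 0, 0, 254), (178, 30, 1, 255), (180, 30, 1, 255), (182, 30, 1, 255), (184, 20, 93, 241), (186, 21, 133, 245), (188, 21, 133, 243)]
274 [(160, 56, 36, 107), (162, 58, 38, 108), (164, 56, 36, 107), (166, 56, 35, 108), (168, 60, 33, 107), (170, 56, 38, 108), (172, 56, 37, 109), (174, 56, 38, 108), (176, 56, 36, 107), (178, 56, 36, 107), (180, 56, 38, 108), (182, 30, 33, 155), (184, 30, 1, 255), (186, 30, 1, 255), (188, 30, 1, 255)]
278 [(160, 56, 38, 108), (162, 56, 38, 108), (164, 58, 36, 107), (166, 58, 35, 108), (168, 56, 36, 107), (170, 58, 35, 108), (172, 55, 41, 107), (174, 56, 38, 108), (176, 56, 38, 108), (178, 56, 38, 108), (180, 58, 38, 108), (182, 55, 40, 109), (184, 22, 43, 230), (186, 25, 6, 254), (188, 18, 110, 230)]
[[402.70826244 185.97647613]]
[[408.9561904  177.96747093]]
[([32, 5, 9, 14, 91], array([406.26373626, 181.34065934])), ([20, 19, 8, 5, 29], array([393.17241379, 190.51724138])), ([0, 35, 20, 10, 83], array([377.57831325, 210.39759036]))]
```

```bash
python3 -c "
from plant import robot
print(robot.hand_in())"
```

```text
the job is handed in; nothing more can be done
None
```

I've handed the job in at about 34 s of the 72 s allowed. The vise is open, the block is in the carton, the flaps and lid are shut, and the band was held at about 13 N for over a second. The lid's first push is a risk: its edge caught on the fingers and the force at the wrist read 44.6 N, so the 45 N crush limit or the 40 N gripper-body limit may have been passed. The hand-in gave no verdict.

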